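# Hold the alignment pin through two guide bushings

### The arm

A 6-joint arm with a two-finger parallel gripper is mounted at the origin on a cart in front of the work surface, level with it; the furniture and walls round the work are solid. World frame = base frame: x ahead of the robot, y to its left, z up, the work surface at z = 0. Lengths are in m, angles in rad, forces in N, time in s.
With the tool pointing down it reaches from about 0.35 to 0.775 m from the base axis. Payload 7.3 kg.
Tool frame: the origin (TCP) lies at the very end of the fingers, on their centre line; the grasp point (between the pads) lies 19 mm behind it (robot.tcp_to_grasp is the distance from the TCP to the grasp point, in m); z points along the fingers, y is the direction in which the jaws open and shut (so a half turn about z gives the same grasp; the last joint's range is limited). The gripper opens to 92 mm and grips with 3 to 60 N. Pads are 19 mm wide; open, the fingers measure 130 mm over their backs; the gripper's body (75 mm by 190 mm) begins 47 mm behind the grasp point.
Start: joints at [-1.388, 0.342, 1.524, -0, 1.275, -0.146], TCP at [0.17, -0.497, 0.227] pointing down, gripper open.
Joint ranges: [-2.53, 2.53], [-0.77, 2.02], [0.04, 2.7], [-1, 4.14], [0.28, 2.66], [-3.11, 3.11]. Speed limits (rad/s): [2.57, 2.57, 3.14, 3.14, 3.14, 3.14].

### API

Orientations are given as [roll, pitch, yaw] about the fixed x, y, z axes, in that order (R = Rz(yaw) Ry(pitch) Rx(roll)).
In Python, from cell import robot gives the robot as it stands.
- The arm moves only by the tool arm_command, never from a script. Its argument "motion" is a list that holds one entry, the list of rows, each a list of 7 numbers: the turn, a rotation vector about the tool's x, y, z in units of 90 degrees (1.0 is 90 degrees), then the shift along the tool's x, y, z in units of 30 cm (1.0 is 30 cm), then the opening, from -1 (shut) to 1 (fully open). In form: [[[wx, wy, wz, tx, ty, tz, grip], ...]]. A call has 1 to 8 rows; each row is the pose to reach, as a shift and turn from the pose commanded when the call began, along the tool's axes at that moment; what a row does not reach only later rows make up. A row lasts 1/10 s, in which the tool goes at most 50 mm and 8.59 degrees, less where a joint would pass 70% of its speed; a pose out of reach is approached as far as the arm can. A call with a number of a shift or a turn outside -1 to 1 is refused whole. A call with a gripper value outside its range is refused whole. The fingers move at their own pace and stop on an object; "grip_force" is the grip in N (left out, the last holds). Time passes only in rows, so rows that repeat a pose let the fingers close. It gives the time, the measured TCP pose, the force and the opening at its end, in the units of the state.
- robot.observe(): the state, without advancing time (a new reading comes with each control period).
- robot.read_camera(name): name is "scene" or "top" or "wrist"; returns a dict with "image" (384x512x3 uint8, red, green, blue), "z_map" (384x512 float32, m along the optical axis (not along the pixel's ray), 0 where there is no reading), "fov_y" (degrees; the focal length in pixels is half the picture's height over the tangent of half this angle, whatever the lens; pixels are square), "cx", "cy" (the principal point, pixels), "cam_to_world" (4x4, takes a point from camera to world coordinates). Camera axes: x right, y down, z forward; pixel columns grow to the right and rows downward; lengths in m; the calibration is good to about 2 mm. A picture is of the moment at which its call begins.
- robot.hand_in(): hands the job in, once; it reports no verdict.
The state is a dict: "time": time; "qpos": joint angles; "qvel": joint speeds; "joint_efforts": joint torques, N m; "tool_pos": TCP position; "tool_rot": TCP orientation; "contact_force": force on the tool from outside, world axes, zero at the start; "torque": the same for the moment, N m; "opening": finger opening in m.
Only numpy, scipy, OpenCV 4.12 (cv2) and the standard library are available. Lean on these libraries where they do the work, as an engineer would, in place of code of your own. Each camera call takes 0.05 s, during which the arm holds its last target.

### The job

The two guide bushings of the fixture must be held in line while a colleague tightens the lower, still floating arm. Draw the pin with the green grip out of the rack and thread it, without forcing it, down through the upper bushing and then the lower one. Finish holding it there by its grip, upright and still, with its nose standing clearly out below the lower arm but off the base and its collar clear above the upper bushing; leave the other two pins in the rack and the loose tools where they are.

Things in the scene. Friction and masses are not known exactly. Their poses are not given: they have to be found in the camera images.
- green_grip (a point): centre of the grip of the alignment pin to use. The pin stands upright: from the top a green round grip 20 mm in diameter and 40 mm long, a steel collar 26 mm in diameter and 5 mm thick, then a round steel shaft 12 mm in diameter and 100 mm long whose last 12 mm taper to a nose 6 mm wide. z runs along the pin from nose to grip. 120 g or so. In the rack it hangs by its collar, the grip wholly above the rack; the tops of all three grips are then 160 mm above the bench.
- green_tip (a point): the tip of the nose of the green pin, 125 mm below the grip's centre on the pin's axis; z along the pin towards the grip
- yellow_grip (a point): centre of the yellow grip of a thinner pin (shaft 10 mm, otherwise alike), which stays in the rack
- blue_grip (a point): centre of the blue grip of the thinnest pin (shaft 8 mm, otherwise alike), which stays in the rack
- pin_rack: fixed rack: a white plate 60 x 250 x 12 mm on two end legs, top 115 mm above the bench, with three holes in a row along its y, 85 mm apart, for the three pins (which pin hangs in which hole varies). Origin at bench level under the middle hole
- fixture: fixed C-shaped fixture, 119 mm high: grey base plate (150 x 100 x 10 mm), a column rising on its +x side, and two arms 50 mm wide reaching from the column to -x. Origin at bench level on the axis of the upper bushing; z up. Upper aluminium arm from z = 103 to 115 mm, blue lower arm from z = 53 to 65 mm; each has an upright 14 mm bore and on top of it a brass bushing flange 25 mm wide, 4 mm high, with a 16 mm mouth. Nothing stands higher than 119 mm.
- upper_bushing (a point): centre of the mouth of the upper bushing, on top of its brass flange, 119 mm above the bench; the bore below is 14 mm wide and ends at the arm's underside, 16 mm further down
- lower_bushing (a point): centre of the mouth of the lower bushing, on top of its brass flange, 69 mm above the bench; its bore is 14 mm wide and ends at the arm's underside 53 mm above the bench. It moves with the floating arm.
- floating_arm (a joint): sideways float of the lower arm along the fixture's y, in m, from -0.0035 to 0.0035; 0 is in line with the upper bushing. It starts up to 3 mm off, stays where it is left and slides at about 1 N, so that the pin's tapered nose, coming down through the upper bushing, pushes it into line
- hex_key: dark hex key 27 x 88 x 5 mm lying on the bench; leave it
- tape: roll of amber tape 66 x 66 x 19 mm, at the back; leave it
- jar: white jar with swabs 45 x 45 x 78 mm, at the back; leave it
- pen: blue marker pen 14 x 135 x 16 mm on the left; leave it
Not all that is in view belongs to the job. There is more than one size of the part that bears green_grip; the job needs the smaller. What is shaped like the fixture but red is not meant.

How it is judged:
On the way, in this order (a step that is already met when the one before it is completed fails the run):
1. the green pin is drawn up out of the rack (height (world z) of green_tip above 0.115 m), for 0.1 s.
2. its nose has come down into the upper bushing (horizontal distance between green_tip and upper_bushing below 0.005 m and height (world z) of green_tip between 0.069 and 0.108 m), for 0.04 s.
At the end, for the whole second after the job is handed in: The fingers hold the green pin (over 1 N), still, upright within 5 degrees, through both bushings: nose 19 to 45 mm above the bench, so at least 8 mm below the lower arm, off the base, collar off the upper bushing. Other pins moved under 20 mm, loose tools under 30 mm (height (world z) of green_tip between 0.019 and 0.045 m and horizontal distance between green_tip and lower_bushing below 0.005 m and horizontal distance between green_grip and upper_bushing below 0.008 m and angle between green_tip's own z axis and vertical below 0.09 rad and linear speed of green_pin below 0.02 m/s and contact force between green_pin and the fingers above 1 N and distance of each of yellow_grip, blue_grip from where it was at the start of the episode below 0.02 m and distance of each of hex_key, tape, jar, pen from where it was at the start of the episode below 0.03 m); the arm keeps its last pose, push and grip.
It fails at once if the pin is forced against the fixture with over 40 N (contact force between green_pin and fixture above 40 N).
It fails at once if another pin is taken out of the rack or knocked (distance of any of yellow_grip, blue_grip from where it was at the start of the episode above 0.02 m).
It fails at once if a loose tool is pushed away (distance of any of hex_key, tape, jar, pen from where it was at the start of the episode above 0.03 m).
It also fails if it takes over 45 s, if anything falls off the work surface, if the arm or the gripper's body presses on something with over 40 N, if the wrist force passes 120 N, or if a joint passes its speed limit or range.

## Working session

There is one attempt and no reset: what is moved stays moved. The work goes in short steps, Python scripts to look and compute and a tool call to move; the robot and the scene stay as the last step left them, time stands still between calls to the robot, and variables do not carry over. Pictures are saved under pics/ and viewed, and the job is handed in when it is done.

Besides the shell and the picture viewer there is one more tool, called after ">>>" by a JSON object that holds its "api" and its "payload", one argument or row to a line. arm_command: Moves the arm, as the interface text tells. Its arguments: {"type":"object","properties":{"motion":{"type":"array"},"grip_force":{"type":"number"}},"required":["motion"]}

```bash
ls; mkdir -p pics
cat > h.py <<'E'
import numpy as np, cv2
from cell import robot
def cam(n,save=None):
    d=robot.read_camera(n)
    if save: cv2.imwrite('pics/'+save,cv2.cvtColor(d['image'],cv2.COLOR_RGB2BGR))
    return d
def f(d): return d['image'].shape[0]/2/np.tan(np.radians(d['fov_y'])/2)
def ray(d,u,v):
    F=f(d);r=np.array([(u-d['cx'])/F,(v-d['cy'])/F,1.]);T=np.array(d['cam_to_world'])
    return T[:3,3],T[:3,:3]@r
def onz(d,u,v,z):
    o,r=ray(d,u,v);return o+r*(z-o[2])/r[2]
def pt(d,u,v):
    o,r=ray(d,u,v);return o+r*d['z_map'][int(round(v)),int(round(u))]
def pts(d):
    h,w=d['z_map'].shape;u,v=np.meshgrid(np.arange(w),np.arange(h));F=f(d);Z=d['z_map']
    P=np.stack([(u-d['cx'])/F*Z,(v-d['cy'])/F*Z,Z],-1);T=np.array(d['cam_to_world'])
    return P@T[:3,:3].T+T[:3,3]
E
python3 - <<'E'
from h import *
for n in ['scene','top','wrist']:
    d=cam(n,n+'0.png');print(n,d['fov_y'],d['cx'],d['cy'],np.round(d['cam_to_world'],3).tolist())
s=robot.observe();print(s)
E
```

```text
pics
scene 45.9967416751558 254.55330948385978 199.66157752194468 [[0.977, -0.143, 0.159, 0.322], [-0.214, -0.658, 0.722, -0.889], [0.002, -0.739, -0.673, 0.992], [0.0, 0.0, 0.0, 1.0]]
top 50.87862239681945 258.4875430303781 189.79726030836187 [[0.019, -0.993, 0.117, 0.391], [-1.0, -0.019, 0.001, 0.038], [0.001, -0.117, -0.993, 1.381], [0.0, 0.0, 0.0, 1.0]]
wrist 70.71849621736473 255.95129677528877 188.55094122546797 [[0.323, -0.918, -0.231, 0.231], [-0.946, -0.314, -0.078, -0.475], [-0.001, 0.244, -0.97, 0.384], [0.0, 0.0, 0.0, 1.0]]
{'time': 0.15, 'qpos': array([-1.38804944e+00,  3.42549758e-01,  1.52475050e+00, -4.32581785e-05,
        1.27540903e+00, -1.45978135e-01]), 'qvel': array([-1.00668916e-03, -1.01994386e-03, -1.98188829e-03,  2.02385299e-03,
        1.47763527e-04,  9.68291284e-05]), 'joint_efforts': array([ 1.32318797e-03, -4.31468761e+01, -2.44352281e+01,  7.18255760e-02,
        5.37568750e-02, -7.96281347e-05]), 'tool_pos': array([ 0.16945556, -0.49659544,  0.22622776]), 'tool_rot': array([-3.14048187e+00, -1.21496604e-04,  3.28737570e-01]), 'contact_force': array([0.40851621, 0.3552147 , 0.37164006]), 'torque': array([0.03742385, 0.01766405, 0.06277404]), 'opening': 0.09202976392429475}
```

View pics/scene0.png

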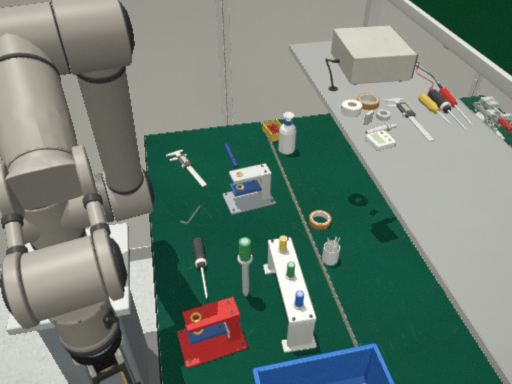

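View pics/top0.png

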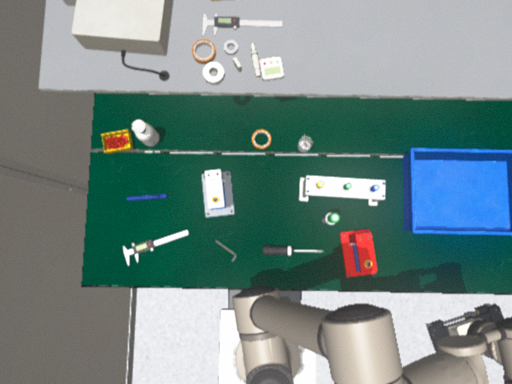

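View pics/wrist0.png

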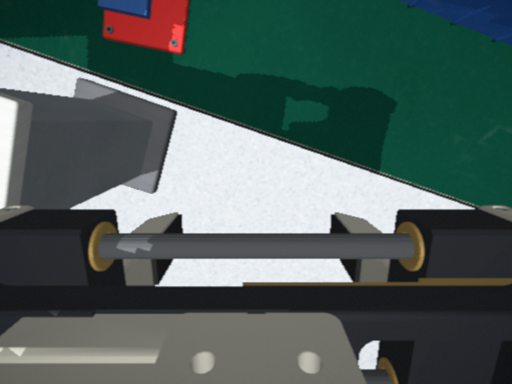

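The scene view shows the rack with yellow (283,243), green (290,268) and blue (299,298) grips. The larger green decoy stands alone at (245,250), the grey fixture is at (250,185), and the red decoy is at (212,330). In the top view the rack's green grip is at (347,187) and the fixture's upper bushing at about (215,199).

Run:
```python
from h import *
def blobs(d,lo,hi,amin=15):
    h=cv2.cvtColor(d['image'],cv2.COLOR_RGB2HSV);m=cv2.inRange(h,lo,hi)
    n,l,s,c=cv2.connectedComponentsWithStats(m)
    return [(c[i].round(1).tolist(),s[i].tolist(),l==i) for i in range(1,n) if s[i][4]>=amin]
for n in ['top','scene']:
    d=cam(n);P=pts(d)
    for name,lo,hi in [('green',(50,100,90),(75,255,255)),('brass/yel',(12,90,110),(32,255,255)),('blue',(100,140,120),(125,255,255))]:
        for c,s,m in blobs(d,lo,hi):
            Q=P[m&(d['z_map']>0)]
            top=Q[Q[:,2]>np.quantile(Q[:,2],.6)] if len(Q) else Q
            print(n,name,c,s,'med',np.round(np.median(Q,0),3),'zmax',np.round(np.quantile(Q[:,2],.95),3),'on.16',np.round(onz(d,*c,.15),3)[:2],'.119',np.round(onz(d,*c,.119),3)[:2])
    i=d['image']
    if n=='top': cr=i[150:290,180:400]
    else: cr=i[140:300,200:330]
    cv2.imwrite(f'pics/{n}1.png',cv2.cvtColor(cv2.resize(cr,None,fx=3.6,fy=3.6,interpolation=cv2.INTER_CUBIC),cv2.COLOR_RGB2BGR))
```

```text
top green [334.4, 217.5] [329, 212, 12, 12, 61] med [ 0.454 -0.186  0.203] zmax 0.21 on.16 [ 0.456 -0.193] .119 [ 0.457 -0.199]
top brass/yel [203.6, 52.6] [192, 39, 23, 24, 120] med [0.891 0.198 0.312] zmax 0.316 on.16 [0.975 0.224] .119 [0.99  0.229]
top brass/yel [116.6, 140.3] [101, 129, 31, 24, 356] med [0.721 0.532 0.018] zmax 0.035 on.16 [0.683 0.485] .119 [0.69  0.496]
top brass/yel [260.6, 138.8] [251, 129, 21, 20, 125] med [0.73  0.038 0.016] zmax 0.022 on.16 [0.696 0.036] .119 [0.704 0.036]
top brass/yel [318.4, 185.3] [317, 183, 5, 5, 15] med [ 0.553 -0.143  0.153] zmax 0.161 on.16 [ 0.554 -0.144] .119 [ 0.558 -0.149]
top brass/yel [214.9, 199.4] [212, 197, 7, 6, 22] med [0.509 0.181 0.11 ] zmax 0.12 on.16 [0.504 0.173] .119 [0.507 0.176]
top brass/yel [367.7, 263.2] [364, 260, 9, 8, 38] med [ 0.319 -0.305  0.117] zmax 0.121 on.16 [ 0.32  -0.293] .119 [ 0.318 -0.301]
top blue [460.8, 191.0] [410, 147, 102, 89, 8792] med [ 0.562 -0.649  0.004] zmax 0.113 on.16 [ 0.544 -0.582] .119 [ 0.548 -0.597]
top blue [405.7, 194.7] [403, 159, 7, 70, 294] med [ 0.539 -0.455  0.033] zma
[... 1551 characters left out ...]
0.324] zmax 0.325 on.16 [ 0.165 -0.43 ] .119 [ 0.159 -0.413]
scene blue [230.4, 154.7] [225, 144, 12, 22, 77] med [0.519 0.418 0.014] zmax 0.018 on.16 [0.492 0.233] .119 [0.498 0.274]
scene blue [244.1, 186.8] [230, 181, 28, 14, 141] med [0.528 0.172 0.065] zmax 0.068 on.16 [0.503 0.074] .119 [0.51  0.109]
scene blue [298.8, 300.6] [296, 295, 7, 12, 67] med [ 0.547 -0.328  0.144] zmax 0.159 on.16 [ 0.546 -0.332] .119 [ 0.554 -0.311]
scene blue [206.3, 332.9] [189, 324, 37, 18, 212] med [ 0.337 -0.316  0.065] zmax 0.068 on.16 [ 0.334 -0.368] .119 [ 0.334 -0.349]
scene blue [328.4, 368.4] [252, 343, 143, 41, 3835] med [ 0.589 -0.458  0.082] zmax 0.116 on.16 [ 0.557 -0.497] .119 [ 0.566 -0.482]
```

View pics/top1.png

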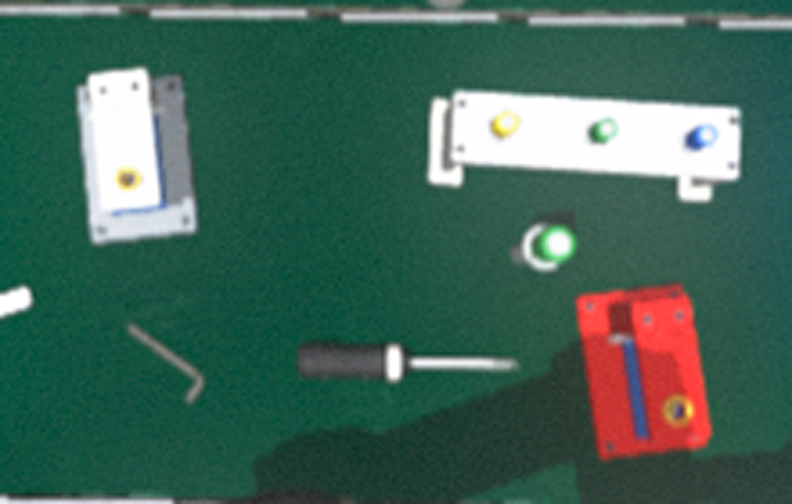

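View pics/scene1.png

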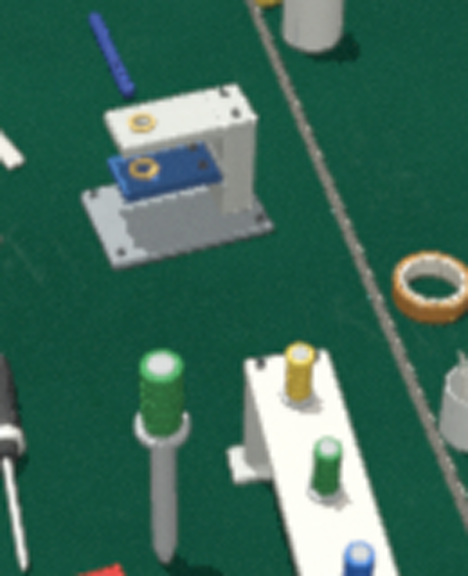

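```bash
cat >> h.py <<'E'
from scipy.spatial.transform import Rotation as Rn
def plan(p,yaw,cmd=None):
    s=robot.observe();R=Rn.from_euler('xyz',s['tool_rot']);Rt=Rn.from_euler('xyz',[np.pi,0,yaw])
    t=R.as_matrix().T@(np.array(p)-s['tool_pos'])/.3
    w=(R.inv()*Rt).as_rotvec()/(np.pi/2)
    print('turn',np.round(w,4),'shift',np.round(t,4),'pos',np.round(s['tool_pos'],4),'rot',np.round(s['tool_rot'],4),'F',np.round(s['contact_force'],1),'open',round(s['opening'],4),'t',s['time'])
E
python3 -c "
from h import *
plan([.36,-.37,.27],0);plan([.53,-.24,.27],0)"
```

```text
turn [-0.0004  0.      0.2093] shift [ 0.7374 -0.1948 -0.1451] pos [ 0.1695 -0.4967  0.2264] rot [-3.1409e+00 -1.0000e-04  3.2880e-01] F [0.2 0.6 0.1] open 0.0922 t 0.25
turn [-0.0004  0.      0.2093] shift [ 1.4136 -0.4219 -0.1449] pos [ 0.1695 -0.4967  0.2264] rot [-3.1409e+00 -1.0000e-04  3.2880e-01] F [0.2 0.6 0.1] open 0.0922 t 0.25
```

>>> {"api": "arm_command", "payload": {
  "motion": [
    [[0,0,0.0,0.1,0,-0.145,0.1],[0,0,0.07,0.25,-0.06,-0.145,0.1],[0,0,0.14,0.4,-0.1,-0.145,0.1],[0,0,0.209,0.55,-0.15,-0.145,0.1],[0,0,0.209,0.74,-0.195,-0.145,0.1],[0,0,0.209,0.74,-0.195,-0.145,0.1]]
  ]
}}

```text
time: 0.85
tool_pos: [0.3642, -0.3667, 0.2703]
tool_rot: [-3.141, -0.001, 0.005]
contact_force: [-0.5, 0.2, -0.0]
opening: 0.0519
```

```bash
python3 -c "
from h import *
plan([.53,-.24,.27],0)"
```

```text
turn [-0.0006 -0.0009  0.0035] shift [ 0.555  -0.4195  0.002 ] pos [ 0.3642 -0.3667  0.2703] rot [-3.1407e+00 -1.3000e-03  5.4000e-03] F [-0.5  0.2 -0. ] open 0.0519 t 0.85
```

>>> {"api": "arm_command", "payload": {
  "motion": [
    [[0,0,0,0.13,-0.1,0,0.1],[0,0,0,0.26,-0.2,0,0.1],[0,0,0,0.4,-0.3,0,0.1],[0,0,0,0.555,-0.42,0,0.1],[0,0,0,0.555,-0.42,0,0.1],[0,0,0,0.555,-0.42,0,0.1]]
  ]
}}

```text
time: 1.45
tool_pos: [0.5279, -0.2429, 0.2696]
tool_rot: [-3.141, 0.001, 0.003]
contact_force: [-0.0, -1.2, 0.1]
opening: 0.0511
```

```bash
cat >> h.py <<'E'
def blobs(d,lo,hi,amin=15):
    h=cv2.cvtColor(d['image'],cv2.COLOR_RGB2HSV);m=cv2.inRange(h,lo,hi)
    n,l,s,c=cv2.connectedComponentsWithStats(m)
    return [(c[i].round(1).tolist(),s[i].tolist(),l==i) for i in range(1,n) if s[i][4]>=amin]
E
python3 - <<'E'
from h import *
d=cam('wrist','w1.png');P=pts(d)
for c,s,m in blobs(d,(45,90,80),(80,255,255),60):
    Q=P[m&(d['z_map']>0)]
    if not len(Q):continue
    t=Q[Q[:,2]>.155]
    print(c,s,np.round(np.median(Q,0),4),len(t), np.round((t.min(0)+t.max(0))/2,4) if len(t) else '', np.round(np.ptp(t,0),4) if len(t) else '')
plan([.55,-.24,.125],0)
E
```

```text
[155.5, 60.0] [125, 60, 62, 1, 62] [ 6.774e-01 -9.540e-02 -3.000e-04] 0  
[216.2, 60.4] [188, 60, 57, 3, 62] [ 6.775e-01 -1.849e-01 -2.000e-04] 0  
[249.1, 157.5] [240, 149, 18, 21, 169] [ 0.5587 -0.2357  0.1592] 138 [ 0.5546 -0.2346  0.1588] [0.018  0.017  0.0054]
[208.1, 271.7] [203, 259, 11, 23, 64] [ 0.452  -0.1967  0.1968] 59 [ 0.4531 -0.1957  0.1909] [0.0076 0.003  0.0361]
turn [0.0001 0.0008 0.0011] shift [ 0.0777 -0.0131  0.4824] pos [ 0.5269 -0.244   0.2698] rot [3.1414e+00 1.2000e-03 1.7000e-03] F [0.1 0.4 0. ] open 0.0503 t 1.5
```

View pics/w1.png

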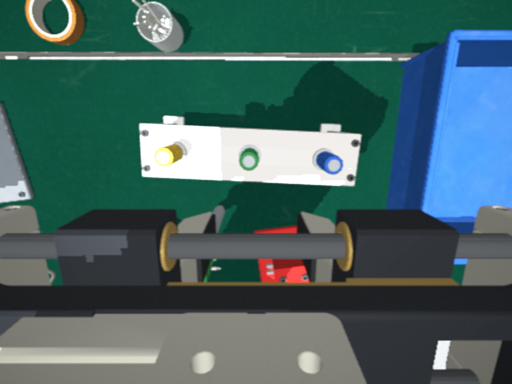

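The wrist view shows the green grip in the rack's middle hole at (249,159). That gives about (0.553, -0.236) at z = 0.16, against about (0.551, -0.242) from the scene camera. I'll go down at (0.552, -0.238), since the jaws will centre on it in y.

>>> {"api": "arm_command", "payload": {
  "motion": [
    [[0,0,0,0.082,-0.02,0,0.1],[0,0,0,0.082,-0.02,0.1,0.1],[0,0,0,0.082,-0.02,0.2,0.1],[0,0,0,0.082,-0.02,0.3,0.1],[0,0,0,0.082,-0.02,0.3,0.1]]
  ]
}}

```text
time: 2.0
tool_pos: [0.5482, -0.2384, 0.1763]
tool_rot: [-3.138, 0.008, -0.002]
contact_force: [-1.0, 0.7, 0.2]
opening: 0.0504
```

Run:
```python
from h import *
d=cam('wrist','w2.png');P=pts(d)
for c,s,m in blobs(d,(45,90,80),(80,255,255),60):
    Q=P[m&(d['z_map']>0)]
    if not len(Q):continue
    t=Q[Q[:,2]>.155]
    print(c,s,np.round(np.median(Q,0),4),len(t), np.round((t.min(0)+t.max(0))/2,4) if len(t) else '', np.round(np.ptp(t,0),4) if len(t) else '')
plan([.55,-.24,.125],0)
```

```text
[424.6, 47.7] [398, 42, 63, 8, 106] [ 6.894e-01 -4.205e-01 -2.000e-04] 0  
[54.6, 64.0] [42, 61, 30, 13, 67] [ 6.768e-01 -5.000e-03 -5.000e-04] 0  
[208.5, 61.4] [181, 61, 57, 3, 83] [ 6.774e-01 -1.839e-01 -3.000e-04] 0  
[379.2, 60.3] [352, 60, 55, 4, 67] [ 6.780e-01 -3.746e-01 -2.000e-04] 0  
[56.6, 164.0] [47, 154, 17, 26, 83] [ 5.596e-01  1.170e-02 -5.000e-04] 0  
[251.9, 200.7] [238, 185, 27, 38, 554] [ 0.5607 -0.2349  0.1584] 323 [ 0.5546 -0.2342  0.1581] [0.0186 0.0178 0.0061]
turn [-0.0011  0.0025 -0.0011] shift [0.0018 0.004  0.1801] pos [ 0.5497 -0.2389  0.179 ] rot [-3.1399e+00  3.9000e-03 -1.8000e-03] F [ 0.  -0.5  0.9] open 0.0506 t 2.05
```

View pics/w2.png

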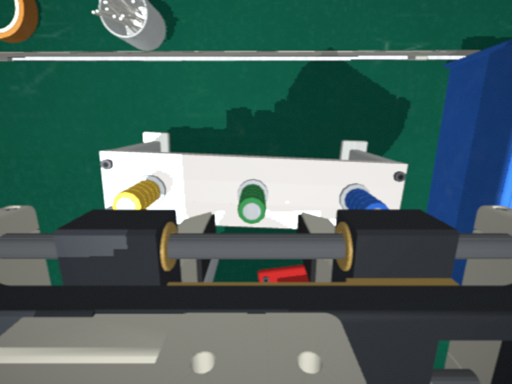

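Run:
```python
from h import *
d=cam('wrist')
print(onz(d,251.5,211,.16)); s=robot.observe(); print(s['tool_pos'])
T=np.array(d['cam_to_world']); p=T[:3,:3].T@(s['tool_pos']+[0,0,-.0]-T[:3,3]);print(p[:2]/p[2]*f(d)+[d['cx'],d['cy']])
```

```text
[ 0.55428062 -0.23502953  0.16      ]
[ 0.5509546  -0.23922386  0.18092756]
[257.75978928 227.2668533 ]
```

>>> {"api": "arm_command", "payload": {
  "motion": [
    [[0,0,0,0.007,-0.008,0.06,0.1],[0,0,0,0.007,-0.008,0.12,0.1],[0,0,0,0.007,-0.008,0.18,0.1],[0,0,0,0.007,-0.008,0.18,0.1],[0,0,0,0.007,-0.008,0.18,-0.4],[0,0,0,0.007,-0.008,0.18,-1],[0,0,0,0.007,-0.008,0.18,-1],[0,0,0,0.007,-0.008,0.18,-1]]
  ],
  "grip_force": 25
}}

```text
time: 2.9
tool_pos: [0.5543, -0.2356, 0.1272]
tool_rot: [3.141, -0.001, 0.001]
contact_force: [-0.2, 0.3, 0.0]
opening: 0.0228
```

Run:
```python
from h import *
d=cam('wrist','w3.png');d=cam('scene');
cv2.imwrite('pics/s3.png',cv2.cvtColor(cv2.resize(d['image'][130:340,170:370],None,fx=2.8,fy=2.8,interpolation=cv2.INTER_CUBIC),cv2.COLOR_RGB2BGR))
plan([.55,-.24,.29],0)
```

```text
turn [ 0.0004 -0.0006  0.0004] shift [-0.0134  0.0155 -0.5436] pos [ 0.5542 -0.2355  0.1269] rot [ 3.141e+00 -9.000e-04  6.000e-04] F [-1.1  0.6  3.8] open 0.0192 t 3.0
```

View pics/s3.png

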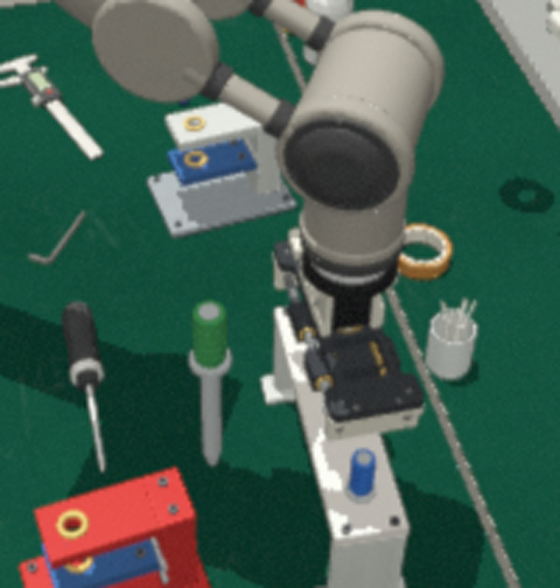

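The opening is 19–20 mm, so the jaws are closed on the 20 mm grip. The scene view shows the gripper over the middle hole, with blue and the big green pin untouched. Lifting straight up.

>>> {"api": "arm_command", "payload": {
  "motion": [
    [[0,0,0,0,0,0,-1],[0,0,0,0,0,-0.06,-1],[0,0,0,0,0,-0.14,-1],[0,0,0,0,0,-0.24,-1],[0,0,0,0,0,-0.34,-1],[0,0,0,0,0,-0.44,-1],[0,0,0,0,0,-0.55,-1],[0,0,0,0,0,-0.55,-1]]
  ],
  "grip_force": 40
}}

```text
time: 3.8
tool_pos: [0.5554, -0.2361, 0.2961]
tool_rot: [3.137, -0.007, 0.001]
contact_force: [0.3, 0.5, -0.7]
opening: 0.0193
```

Run:
```python
from h import *
d=cam('wrist','w4.png');d=cam('scene');
cv2.imwrite('pics/s4.png',cv2.cvtColor(cv2.resize(d['image'][130:340,170:370],None,fx=2.8,fy=2.8,interpolation=cv2.INTER_CUBIC),cv2.COLOR_RGB2BGR))
plan([.52,0,.29],0)
```

```text
turn [ 0.0001 -0.0002  0.0004] shift [-0.1125 -0.7843  0.0036] pos [ 0.5539 -0.2353  0.2911] rot [ 3.1414e+00 -3.0000e-04  6.0000e-04] F [-0.3  0.2 -2. ] open 0.0189 t 3.9
```

View pics/s4.png

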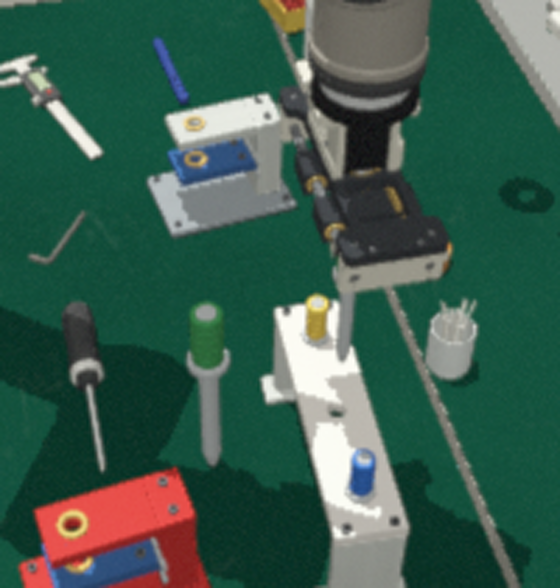

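View pics/w4.png

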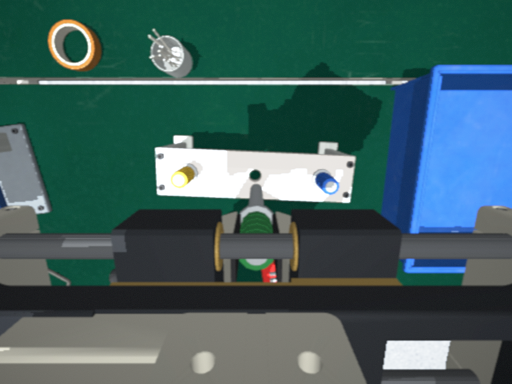

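The pin is out. The rack hole is at wrist pixel (255,175), the nose is visible at about (256,186), and yellow and blue are still in place. Moving towards the fixture at height.

>>> {"api": "arm_command", "payload": {
  "motion": [
    [[0,0,0,-0.01,-0.06,0,-1],[0,0,0,-0.03,-0.16,0,-1],[0,0,0,-0.05,-0.28,0,-1],[0,0,0,-0.07,-0.4,0,-1],[0,0,0,-0.1,-0.52,0,-1],[0,0,0,-0.12,-0.64,0,-1],[0,0,0,-0.13,-0.7,0,-1]]
  ]
}}

```text
time: 4.6
tool_pos: [0.5132, -0.0226, 0.2894]
tool_rot: [-3.14, 0.004, 0.002]
contact_force: [-0.5, -0.4, -1.3]
opening: 0.0194
```

>>> {"api": "arm_command", "payload": {
  "motion": [
    [[0,0,0,-0.01,-0.1,0,-1],[0,0,0,-0.03,-0.22,0,-1],[0,0,0,-0.05,-0.34,0,-1],[0,0,0,-0.07,-0.46,0,-1],[0,0,0,-0.1,-0.56,0,-1],[0,0,0,-0.12,-0.64,0,-1],[0,0,0,-0.12,-0.67,0,-1],[0,0,0,-0.12,-0.67,0,-1]]
  ]
}}

```text
time: 5.4
tool_pos: [0.4782, 0.1763, 0.2898]
tool_rot: [3.141, 0.002, 0.002]
contact_force: [-0.6, -0.6, -1.5]
opening: 0.0192
```

Run:
```python
from h import *
d=cam('wrist','w5.png');P=pts(d)
for c,s,m in blobs(d,(12,90,90),(32,255,255),30):
    Q=P[m&(d['z_map']>0)]; print(c,s,np.round(np.median(Q,0),4))
cv2.imwrite('pics/w5c.png',cv2.cvtColor(cv2.resize(d['image'][60:260,160:360],None,fx=2.8,fy=2.8,interpolation=cv2.INTER_CUBIC),cv2.COLOR_RGB2BGR))
plan([.507,.176,.291],0)
d=cam('top','t5.png')
for c,s,m in blobs(d,(12,90,90),(32,255,255),12): print(c,s, onz(d,*c,.119).round(4))
```

```text
[24.1, 13.3] [0, 0, 49, 28, 850] [0.6864 0.503  0.0149]
[353.9, 5.0] [336, 0, 40, 12, 276] [0.7004 0.0403 0.0142]
[256.6, 150.7] [248, 141, 19, 20, 185] [0.5051 0.1768 0.1182]
[217.5, 247.1] [214, 222, 9, 49, 294] [0.5075 0.1887 0.374 ]
[294.4, 247.0] [290, 222, 9, 49, 289] [0.508  0.1659 0.375 ]
[280.6, 282.4] [111, 278, 291, 8, 1529] [0.5    0.1642 0.3814]
turn [0.0007 0.0012 0.0008] shift [ 0.0951 -0.002  -0.0033] pos [0.4785 0.1754 0.2901] rot [3.1406e+00 1.9000e-03 1.3000e-03] F [ 0.3  0.2 -1.1] open 0.0192 t 5.45
[203.5, 52.8] [192, 39, 23, 24, 122] [0.9889 0.2288 0.119 ]
[117.1, 140.5] [101, 129, 32, 24, 381] [0.6898 0.4944 0.119 ]
[260.8, 139.3] [251, 129, 21, 21, 138] [0.7025 0.0356 0.119 ]
[318.4, 185.3] [317, 183, 5, 5, 15] [ 0.5578 -0.1487  0.119 ]
[367.8, 263.5] [364, 260, 9, 8, 48] [ 0.3175 -0.3014  0.119 ]
```

View pics/w5.png

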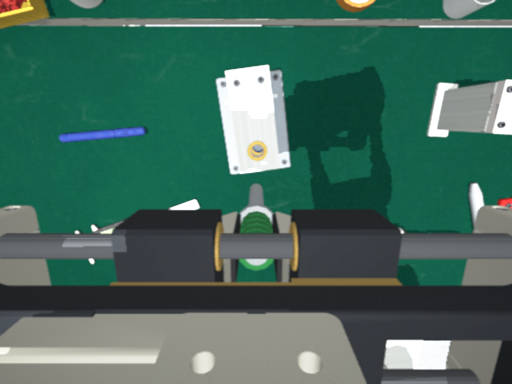

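View pics/w5c.png

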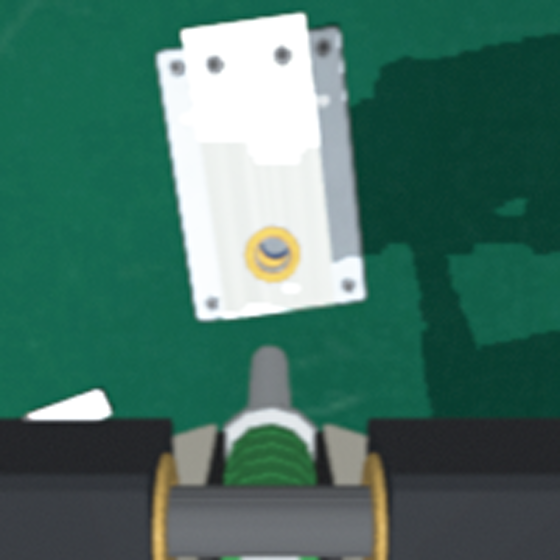

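Run:
```python
from h import *
d=cam('wrist'); s=robot.observe();print(s['tool_pos'])
print('bush',onz(d,257.1,150.4,.119)); 
for v in (185,186,187): print('tip',onz(d,256,v,.178))
# shaft edges -> axis
im=cv2.cvtColor(d['image'],cv2.COLOR_RGB2GRAY)
print(d['image'][180:206:3,244:268].sum(2).tolist())
P=pts(d)
for v in range(183,206,3): print(v,[tuple(P[v,u].round(3)) for u in (254,256,258)])
# flange: depth band
m=np.abs(P[...,2]-.119)<.004
```

```text
[0.47885142 0.17460546 0.29051452]
bush [0.5083455 0.1740422 0.119    ]
tip [0.47939558 0.17544841 0.178     ]
tip [0.47834044 0.17544762 0.178     ]
tip [0.47728332 0.17544684 0.178     ]
[[198, 198, 197, 194, 192, 193, 192, 197, 193, 194, 193, 199, 200, 196, 198, 194, 193, 196, 196, 190, 195, 192, 197, 197], [198, 197, 205, 201, 199, 193, 192, 193, 214, 245, 269, 278, 276, 266, 244, 217, 195, 193, 189, 193, 197, 199, 195, 194], [191, 199, 197, 198, 193, 203, 253, 323, 366, 383, 388, 393, 390, 389, 388, 383, 360, 295, 220, 193, 198, 197, 196, 195], [196, 194, 191, 193, 191, 242, 318, 364, 375, 384, 388, 392, 388, 389, 386, 383, 382, 362, 301, 227, 205, 213, 216, 218], [192, 197, 201, 201, 223, 280, 337, 367, 376, 381, 388, 393, 392, 388, 386, 386, 381, 368, 319, 241, 200, 194, 199, 203], [194, 193, 200, 198, 222, 292, 344, 367, 380, 385, 388, 392, 390, 387, 387, 385, 378, 370, 324, 251, 195, 182, 184, 187], [199, 200, 208, 200, 231, 311, 365, 372, 381, 385, 386, 392, 391, 390, 385, 387, 379, 373, 342, 276, 207, 185, 188, 186], [196, 196, 194, 205, 244, 317, 363, 376, 378, 383, 386, 
[... 936 characters left out ...]
 np.float64(0.177), np.float64(0.234)), (np.float64(0.484), np.float64(0.176), np.float64(0.234)), (np.float64(0.544), np.float64(0.176), np.float64(0.448))]
198 [(np.float64(0.484), np.float64(0.177), np.float64(0.242)), (np.float64(0.484), np.float64(0.176), np.float64(0.242)), (np.float64(0.484), np.float64(0.174), np.float64(0.241))]
201 [(np.float64(0.484), np.float64(0.177), np.float64(0.25)), (np.float64(0.484), np.float64(0.176), np.float64(0.25)), (np.float64(0.484), np.float64(0.174), np.float64(0.249))]
204 [(np.float64(0.491), np.float64(0.177), np.float64(0.279)), (np.float64(0.491), np.float64(0.176), np.float64(0.279)), (np.float64(0.491), np.float64(0.174), np.float64(0.28))]
```

Measured with the wrist camera alone, the pin axis is at (0.478, 0.175) and vertical, and the bushing is at (0.508, 0.174). I'll move most of the way, go lower and look again.

>>> {"api": "arm_command", "payload": {
  "motion": [
    [[0,0,0,0.02,0,0.02,-1],[0,0,0,0.04,0,0.06,-1],[0,0,0,0.05,0,0.1,-1],[0,0,0,0.05,0,0.14,-1],[0,0,0,0.05,0,0.14,-1],[0,0,0,0.05,0,0.14,-1]]
  ]
}}

```text
time: 6.15
tool_pos: [0.4935, 0.1756, 0.2488]
tool_rot: [3.141, 0.001, 0.0]
contact_force: [0.7, 0.4, -1.0]
opening: 0.0194
```

Run:
```python
from h import *
d=cam('wrist','w6.png');P=pts(d)
for c,s,m in blobs(d,(12,90,90),(32,255,255),30):
    Q=P[m&(d['z_map']>0)]; print(c,s,np.round(np.median(Q,0),4),onz(d,*c,.119).round(4))
cv2.imwrite('pics/w6c.png',cv2.cvtColor(cv2.resize(d['image'][120:220,200:320],None,fx=5.5,fy=5.5,interpolation=cv2.INTER_CUBIC),cv2.COLOR_RGB2BGR))
for v in range(180,206,3): print(v,P[v,256].round(4))
plan([.507,.176,.291],0)
d=cam('scene')
cv2.imwrite('pics/s6.png',cv2.cvtColor(cv2.resize(d['image'][120:230,190:320],None,fx=5,fy=5,interpolation=cv2.INTER_CUBIC),cv2.COLOR_RGB2BGR))
```

```text
[11.6, 11.7] [0, 0, 28, 26, 583] [0.6906 0.4846 0.0131] [0.6573 0.406  0.119 ]
[362.8, 5.5] [343, 0, 44, 13, 335] [0.7007 0.0409 0.0144] [0.6628 0.0765 0.119 ]
[256.4, 168.9] [246, 159, 22, 21, 242] [0.5054 0.1762 0.1181] [0.5079 0.1758 0.119 ]
[217.5, 247.1] [214, 222, 9, 49, 294] [0.5229 0.1878 0.333 ] [0.4161 0.2208 0.119 ]
[294.4, 246.9] [290, 222, 9, 49, 290] [0.5232 0.1651 0.3337] [0.4164 0.1317 0.119 ]
[280.7, 282.4] [111, 278, 291, 8, 1530] [0.5152 0.1633 0.3403] [0.3699 0.1465 0.119 ]
180 [0.4953 0.1762 0.1174]
183 [0.4914 0.1762 0.1149]
186 [0.4986 0.1763 0.1589]
189 [0.4989 0.1763 0.1716]
192 [0.4989 0.1763 0.1819]
195 [0.4989 0.1763 0.1915]
198 [0.4986 0.1763 0.1992]
201 [0.499  0.1763 0.2091]
204 [0.5062 0.1763 0.2393]
turn [ 0.     -0.0002  0.0004] shift [ 0.0442 -0.001  -0.1388] pos [0.4938 0.1757 0.2493] rot [ 3.1416e+00 -3.0000e-04  6.0000e-04] F [ 0.8 -0.3 -1. ] open 0.0191 t 6.2
```

View pics/w6c.png

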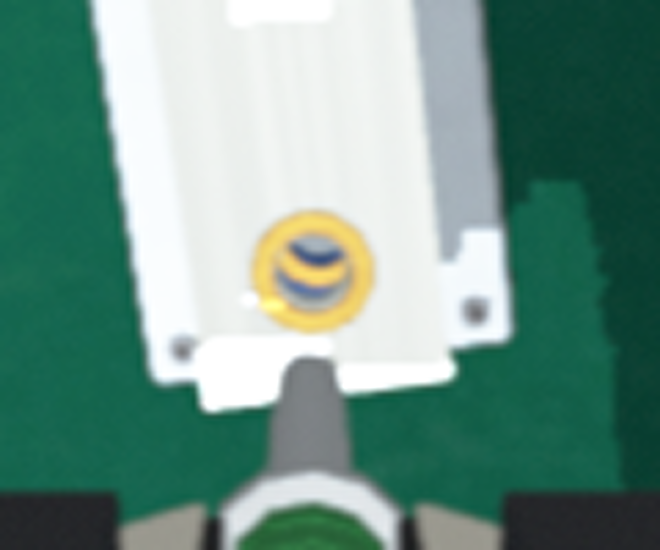

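View pics/s6.png

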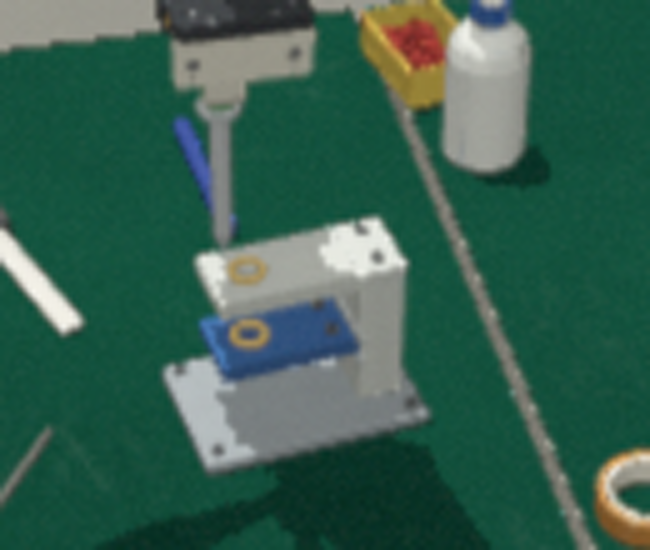

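Run:
```python
from h import *
d=cam('wrist')
h=cv2.cvtColor(d['image'],cv2.COLOR_RGB2HSV);m=cv2.inRange(h,(12,90,90),(32,255,255));m[:150]=0;m[190:]=0;m[:,:235]=0;m[:,280:]=0
c=max(cv2.findContours(m,0,cv2.CHAIN_APPROX_NONE)[0],key=len);e=cv2.fitEllipse(c);print(e)
print('bush',onz(d,*e[0],.119)); print(onz(d,e[0][0],e[0][1]-e[1][1]/2,.119),onz(d,e[0][0],e[0][1]+e[1][1]/2,.119))
for z in (.134,.137): print('tip edge',onz(d,256.5,184.9,z)-[.003,0,0])
print(robot.observe()['tool_pos'])
```

```text
((256.6533508300781, 169.42698669433594), (20.392587661743164, 20.569421768188477), 72.09343719482422)
bush [0.50776769 0.17574505 0.119     ]
[0.51890983 0.17576353 0.119     ] [0.49641507 0.17572623 0.119     ]
tip edge [0.49114974 0.1759249  0.134     ]
tip edge [0.49185847 0.17593297 0.137     ]
[0.49389592 0.17574575 0.24981428]
```

>>> {"api": "arm_command", "payload": {
  "motion": [
    [[0,0,0,0.025,0,0,-1],[0,0,0,0.051,0,0,-1],[0,0,0,0.051,0,0.03,-1],[0,0,0,0.051,0,0.03,-1]]
  ]
}}

```text
time: 6.7
tool_pos: [0.5085, 0.1754, 0.2385]
tool_rot: [3.141, 0.003, 0.0]
contact_force: [0.1, 0.3, -0.9]
opening: 0.0195
```

Run:
```python
from h import *
d=cam('wrist','w7.png');P=pts(d)
cv2.imwrite('pics/w7c.png',cv2.cvtColor(cv2.resize(d['image'][120:220,200:320],None,fx=5.5,fy=5.5,interpolation=cv2.INTER_CUBIC),cv2.COLOR_RGB2BGR))
plan([.507,.176,.291],0)
d=cam('scene')
cv2.imwrite('pics/s7.png',cv2.cvtColor(cv2.resize(d['image'][120:230,190:320],None,fx=5,fy=5,interpolation=cv2.INTER_CUBIC),cv2.COLOR_RGB2BGR))
```

```text
turn [0.0003 0.0015 0.0003] shift [-0.0054 -0.0016 -0.1731] pos [0.5085 0.1755 0.2391] rot [3.1411e+00 2.3000e-03 4.0000e-04] F [-0.  -0.6 -1.5] open 0.019 t 6.75
```

View pics/w7c.png

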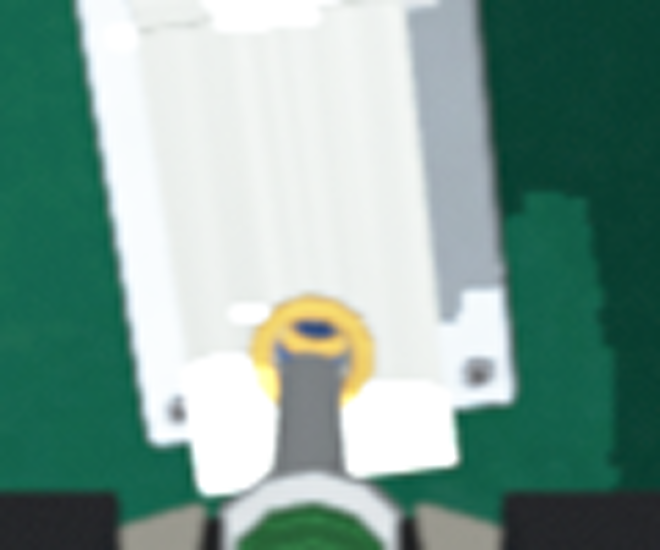

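View pics/s7.png

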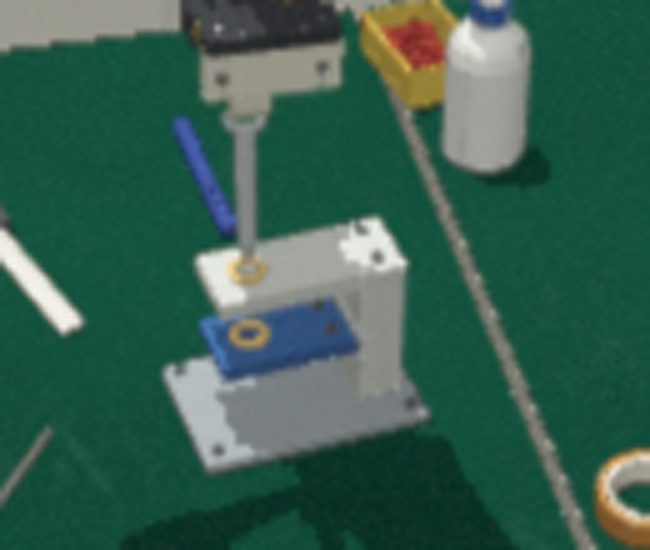

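The nose hangs over the bushing mouth. In the wrist crop it is at column 310 and the flange centre is at 313, so it is about 0.4 mm off. Lowering slowly while watching the force.

>>> {"api": "arm_command", "payload": {
  "motion": [
    [[0,0,0,0,0.0015,0.012,-1],[0,0,0,0,0.0015,0.024,-1],[0,0,0,0,0.0015,0.036,-1],[0,0,0,0,0.0015,0.048,-1],[0,0,0,0,0.0015,0.06,-1],[0,0,0,0,0.0015,0.06,-1]]
  ]
}}

```text
time: 7.4
tool_pos: [0.5087, 0.1751, 0.2216]
tool_rot: [3.141, 0.001, 0.0]
contact_force: [-0.4, 0.6, -0.6]
opening: 0.0193
```

Run:
```python
from h import *
d=cam('wrist','w8.png')
cv2.imwrite('pics/w8c.png',cv2.cvtColor(cv2.resize(d['image'][120:220,200:320],None,fx=5.5,fy=5.5,interpolation=cv2.INTER_CUBIC),cv2.COLOR_RGB2BGR))
plan([.507,.176,.291],0)
```

```text
turn [0.0001 0.0003 0.0003] shift [-0.0063 -0.0028 -0.2303] pos [0.5089 0.1752 0.2219] rot [3.1414e+00 5.0000e-04 5.0000e-04] F [ 1.3  0.1 -0.5] open 0.0194 t 7.45
```

View pics/w8c.png

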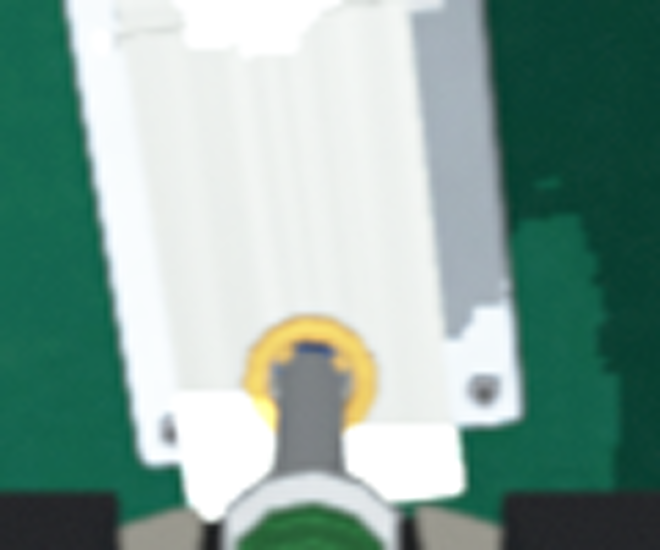

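>>> {"api": "arm_command", "payload": {
  "motion": [
    [[0,0,0,0,0,0.01,-1],[0,0,0,0,0,0.02,-1],[0,0,0,0,0,0.03,-1],[0,0,0,0,0,0.04,-1],[0,0,0,0,0,0.05,-1]]
  ]
}}

```text
time: 7.95
tool_pos: [0.5089, 0.1752, 0.2069]
tool_rot: [3.141, 0.0, 0.0]
contact_force: [-0.6, -0.1, -0.7]
opening: 0.0193
```

Run:
```python
from h import *
d=cam('wrist','w9.png')
cv2.imwrite('pics/w9c.png',cv2.cvtColor(cv2.resize(d['image'][120:220,200:320],None,fx=5.5,fy=5.5,interpolation=cv2.INTER_CUBIC),cv2.COLOR_RGB2BGR))
plan([.507,.176,.291],0)
```

```text
turn [0.0002 0.0006 0.0003] shift [-0.0059 -0.0029 -0.2821] pos [0.5087 0.1751 0.2064] rot [3.1413e+00 1.0000e-03 5.0000e-04] F [-0.1 -0.4 -1.7] open 0.0192 t 8.0
```

View pics/w9c.png

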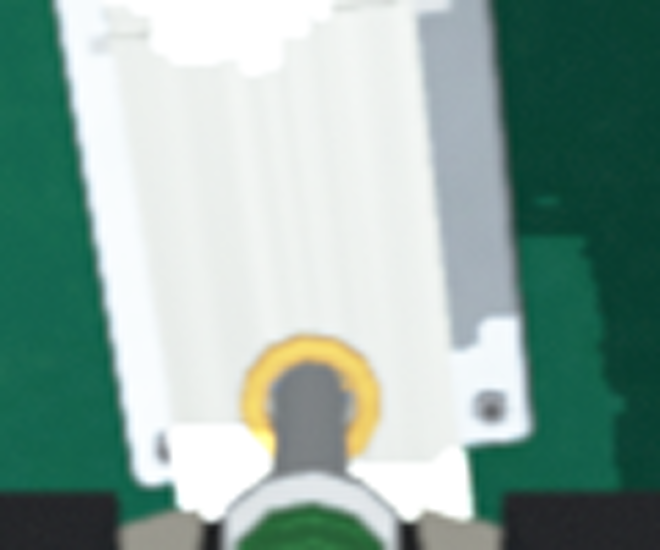

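>>> {"api": "arm_command", "payload": {
  "motion": [
    [[0,0,0,0,0,0.012,-1],[0,0,0,0,0,0.024,-1],[0,0,0,0,0,0.036,-1],[0,0,0,0,0,0.048,-1],[0,0,0,0,0,0.06,-1]]
  ]
}}

```text
time: 8.5
tool_pos: [0.5089, 0.1752, 0.1888]
tool_rot: [3.141, 0.0, 0.001]
contact_force: [-1.5, 0.3, -1.6]
opening: 0.0192
```

Run:
```python
from h import *
d=cam('wrist','w10.png')
d=cam('scene')
cv2.imwrite('pics/s10.png',cv2.cvtColor(cv2.resize(d['image'][120:230,190:320],None,fx=5,fy=5,interpolation=cv2.INTER_CUBIC),cv2.COLOR_RGB2BGR))
plan([.507,.176,.291],0)
```

```text
turn [0.0002 0.0005 0.0003] shift [-0.0063 -0.0028 -0.3415] pos [0.5088 0.1751 0.1886] rot [3.1414e+00 8.0000e-04 5.0000e-04] F [-0.1 -0.2 -1.2] open 0.0195 t 8.6
```

View pics/s10.png

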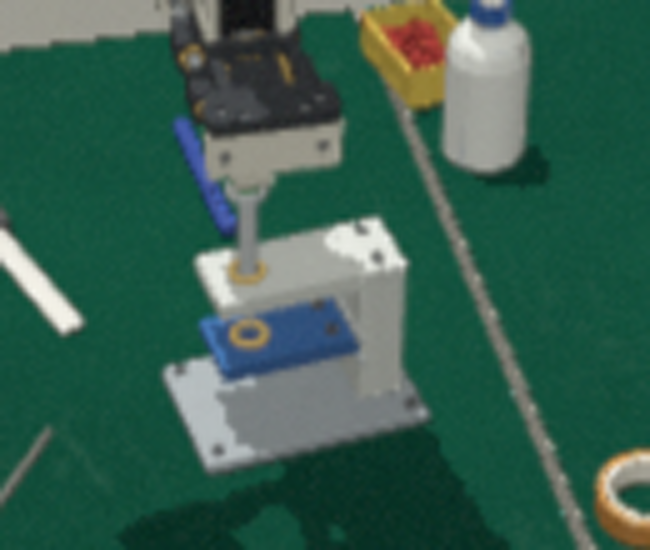

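The pin is in the upper bushing and free of force, with the tip at about z = 0.077. Next is the lower bushing.

>>> {"api": "arm_command", "payload": {
  "motion": [
    [[0,0,0,0,0,0.01,-1],[0,0,0,0,0,0.02,-1],[0,0,0,0,0,0.03,-1],[0,0,0,0,0,0.04,-1],[0,0,0,0,0,0.05,-1]]
  ]
}}

```text
time: 9.1
tool_pos: [0.5089, 0.1752, 0.1739]
tool_rot: [3.142, 0.0, 0.001]
contact_force: [-1.0, 0.3, -0.5]
opening: 0.0192
```

Run:
```python
from h import *
d=cam('scene')
cv2.imwrite('pics/s11.png',cv2.cvtColor(cv2.resize(d['image'][120:230,190:320],None,fx=5,fy=5,interpolation=cv2.INTER_CUBIC),cv2.COLOR_RGB2BGR))
plan([.507,.176,.291],0)
```

```text
turn [0.0001 0.0005 0.0003] shift [-0.0062 -0.0028 -0.3919] pos [0.5088 0.1751 0.1734] rot [3.1414e+00 7.0000e-04 5.0000e-04] F [-1.  -0.1 -1.2] open 0.0193 t 9.15
```

View pics/s11.png

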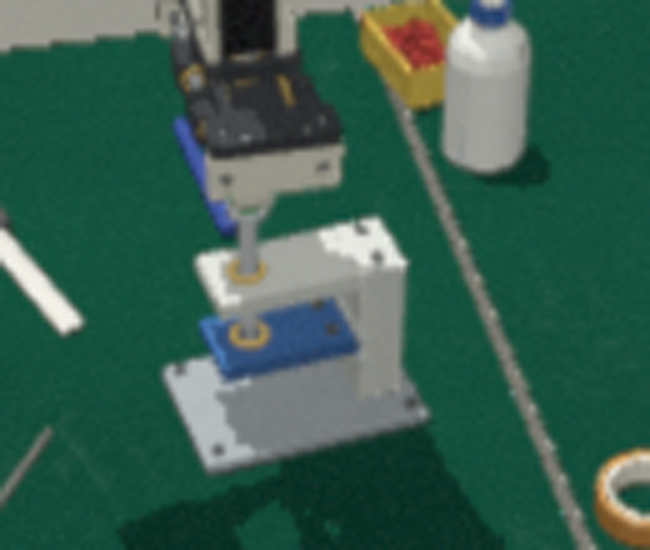

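The nose is entering the lower bushing mouth (crop (249,333)) with almost no force. Tip at about 0.061; going on to about 0.032.

>>> {"api": "arm_command", "payload": {
  "motion": [
    [[0,0,0,0,0,0.01,-1],[0,0,0,0,0,0.02,-1],[0,0,0,0,0,0.03,-1],[0,0,0,0,0,0.04,-1]]
  ]
}}

```text
time: 9.55
tool_pos: [0.509, 0.175, 0.162]
tool_rot: [3.141, -0.0, 0.001]
contact_force: [-1.4, -1.5, -0.4]
opening: 0.0195
```

>>> {"api": "arm_command", "payload": {
  "motion": [
    [[0,0,0,0,0,0.01,-1],[0,0,0,0,0,0.02,-1],[0,0,0,0,0,0.03,-1],[0,0,0,0,0,0.04,-1],[0,0,0,0,0,0.05,-1],[0,0,0,0,0,0.057,-1],[0,0,0,0,0,0.057,-1],[0,0,0,0,0,0.057,-1]]
  ]
}}

```text
time: 10.35
tool_pos: [0.5088, 0.1752, 0.1448]
tool_rot: [3.141, 0.001, 0.0]
contact_force: [-1.7, -1.8, -1.8]
opening: 0.0192
```

Run:
```python
from h import *
d=cam('wrist','w12.png')
d=cam('top','t12.png')
d=cam('scene','s12f.png')
cv2.imwrite('pics/s12.png',cv2.cvtColor(cv2.resize(d['image'][120:230,190:320],None,fx=5,fy=5,interpolation=cv2.INTER_CUBIC),cv2.COLOR_RGB2BGR))
plan([.507,.176,.291],0)
for n in range(4):
    s=robot.observe(); print(s['tool_pos'].round(4),s['contact_force'].round(1),s['torque'].round(2))
```

```text
turn [0.0001 0.0002 0.0003] shift [-0.0064 -0.0027 -0.4868] pos [0.5089 0.1752 0.145 ] rot [3.1414e+00 3.0000e-04 5.0000e-04] F [-2.2 -1.4 -2.3] open 0.0194 t 10.5
[0.5089 0.1752 0.145 ] [-2.2 -1.4 -2.3] [-0.34  0.37  0.01]
[0.5089 0.1752 0.145 ] [-2.2 -1.4 -2.3] [-0.34  0.37  0.01]
[0.5089 0.1752 0.145 ] [-2.2 -1.4 -2.3] [-0.34  0.37  0.01]
[0.5089 0.1752 0.145 ] [-2.2 -1.4 -2.3] [-0.34  0.37  0.01]
```

View pics/s12.png

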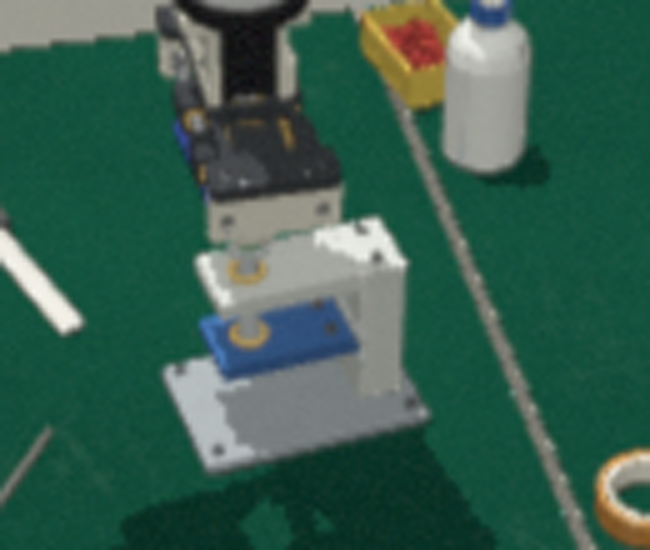

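View pics/s12f.png

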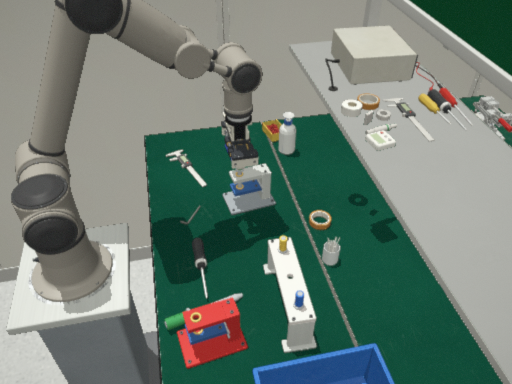

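View pics/w12.png

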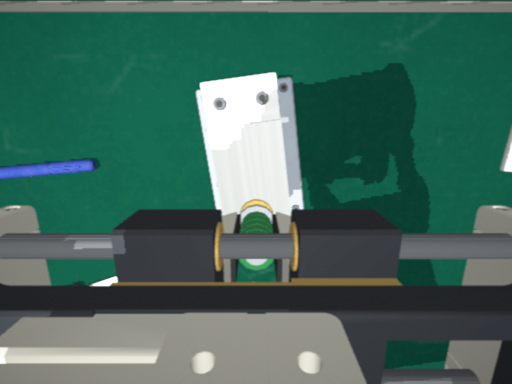

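One thing I didn't intend: in the last scene view the big green decoy pin is lying down beside the red fixture, at about (205,310). I'll check that it isn't still rolling, and that nothing judged has moved.

Run:
```python
from h import *
for k in range(2):
    d=cam('scene');P=pts(d)
    for name,lo,hi in [('green',(50,100,60),(75,255,255)),('amber/yel',(12,90,110),(32,255,255)),('blue',(100,140,120),(125,255,255))]:
        for c,s,m in blobs(d,lo,hi):
            Q=P[m&(d['z_map']>0)]
            q=np.median(Q,0)
            if s[4]<400 and q[0]<.8: print(name,c,s[4],q.round(3))
    print('--',robot.observe()['time'])
t=cam('top','t13.png')
```

```text
green [174.3, 320.7] 231 [ 0.264 -0.244  0.032]
amber/yel [271.1, 129.4] 215 [0.695 0.536 0.023]
amber/yel [319.0, 221.7] 137 [0.721 0.012 0.017]
amber/yel [282.7, 243.4] 81 [ 0.556 -0.157  0.145]
amber/yel [195.5, 316.9] 70 [ 0.316 -0.302  0.118]
amber/yel [198.6, 331.5] 21 [ 0.319 -0.31   0.069]
blue [243.8, 186.7] 131 [0.527 0.172 0.066]
blue [298.8, 300.6] 67 [ 0.547 -0.328  0.144]
blue [204.0, 333.5] 180 [ 0.333 -0.317  0.065]
-- 10.55
green [174.3, 320.7] 231 [ 0.264 -0.245  0.032]
amber/yel [271.0, 129.5] 216 [0.695 0.537 0.022]
amber/yel [319.2, 221.7] 139 [0.721 0.012 0.015]
amber/yel [282.7, 243.3] 82 [ 0.555 -0.158  0.145]
amber/yel [195.4, 316.8] 72 [ 0.316 -0.302  0.118]
amber/yel [198.6, 331.5] 21 [ 0.319 -0.31   0.069]
blue [243.7, 186.6] 131 [0.528 0.173 0.065]
blue [298.7, 300.6] 66 [ 0.547 -0.328  0.143]
blue [205.1, 333.2] 189 [ 0.335 -0.316  0.065]
-- 10.6
```

View pics/t12.png

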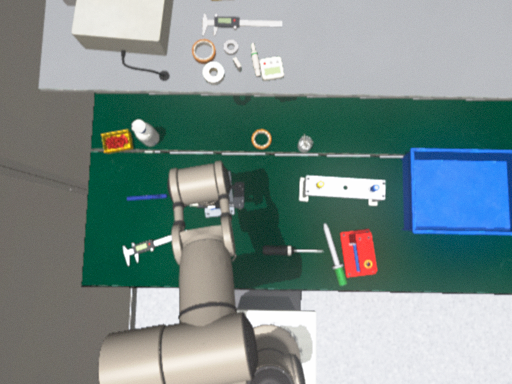

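Yellow, blue, tape, jar, pen and hex key are where they started. The decoy is lying still on the bench. The pin is held at rest with about 2–3 N on it, so I'm handing in.

Run:
```python
from h import *
robot.hand_in()
plan([.507,.176,.291],0)
```

```text
the job is handed in; nothing more can be done
the job is handed in; nothing more can be done
```

The green pin is through both bushings and held upright by its grip, and the job is handed in. On the way, though, the arm knocked over the larger green decoy pin.

**What I did:** I drew the smaller green pin from the rack's middle hole and lined it up over the grey fixture using the wrist camera. I then lowered it slowly through the upper and lower bushings and stopped at about 10.5 s.

**Last checks:**
- **Position:** TCP at (0.509, 0.175, 0.145). That puts the nose at about z = 33 mm and the collar about 14 mm above the upper bushing. Both figures come from the grasp geometry. The nose below the lower arm is out of sight in every view, so I could not check it directly.
- **Hold:** the tool is vertical within 0.001 rad and the opening is 19.3 mm with a 40 N grip command.
- **Forces:** wrist force was about 3.5 N at the end. No reading after a move during the insertion was above that, though I did not record the force between readings.
- **Other items:** the yellow and blue grips and the tape measured within about 1 mm of where they started. The jar and the pen look unmoved in the top view and the hex key in the scene view; I did not measure those three.

**What went wrong:** the decoy now lies still against the red fixture, with its grip near the front edge of the bench. It was standing after the lift and I first noticed it down in the final views. An arm link probably brushed it during the carry to the fixture, though I didn't see it happen. It isn't one of the items listed to stay put and it did not fall off, but I did not mean to move it. I can't rule out that the contact counts against the run.

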